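# Nest the melting pans and take a contact reading with the probe

### The arm

A 7-joint arm with a two-finger parallel gripper is mounted at the origin on a cart in front of the work surface, level with it; the furniture and walls round the work are solid. World frame = base frame: x ahead of the robot, y to its left, z up, the work surface at z = 0. Lengths are in mm, angles in rad, forces in N, time in s.
With the tool pointing down it reaches from about 425 to 925 mm from the base axis. Payload 6.8 kg.
Tool frame: the origin (TCP) lies between the finger pads; the fingertips stand 22 mm ahead of it and the grasp point (between the pads) lies 3 mm ahead of it (env.finger_overhang is the distance from the TCP to the fingertips, in mm); z points along the fingers, y is the direction in which the jaws open and shut (so a half turn about z gives the same grasp; the last joint's range is limited). The gripper opens to 85 mm and grips with 20 to 120 N. Pads are 22 mm wide; open, the fingers measure 114 mm over their backs; the gripper's body (76 mm by 85 mm) begins 54 mm behind the grasp point. The pads swing forward as they close: fully open they stand 13 mm farther back than shut.
Start: joints at [-1.294, 0.477, 0.022, 1.555, -0.011, 1.109, -0.083], TCP at [253.375, 625.659, 220.608] pointing down, gripper open.
Joint ranges: [-2.96, 2.96], [-0.34, 2.1], [-1.41, 1.46], [0.24, 2.44], [-1.37, 4.51], [0.17, 1.92], [-2.96, 2.96]. Speed limits (rad/s): [2.39, 2.39, 3.14, 3.14, 3.14, 3.14, 3.14].

### API

Orientations are given as a unit quaternion [x, y, z, w].
In Python, from rig import env, claw, sensors, get_image, ticket gives the robot as it stands. Calls block until the motion is done:
- env.reach(position, orientation): joint-space move of the TCP to a pose.
- env.movel(position, v=150, attitude=None): straight line of the TCP; attitude=None keeps the orientation; v is the mean speed in mm/s.
- env.move_j(angles): joint-space move.
- claw.set_gripper(opening, effort=None): opening from 0.0 (shut) to 1.0 (fully open); effort is the grip in N (None keeps the last); returns when the fingers have stopped.
- env.sleep(seconds).
- env.ik(position, orientation): joint angles nearest the present ones, or None.
- sensors.get_state(): the state.
- get_image(name): name is "scene" or "top" or "wrist"; returns a dict with "image" (480x640x3 uint8, red, green, blue), "fx", "fy", "cx", "cy" (pixels), "R" (3x3) and "t" (3): a world point X has camera coordinates R X + t. Camera axes: x right, y down, z forward; pixel columns grow to the right and rows downward; lengths in mm; the calibration is good to about 2 mm. A picture is of the moment at which its call begins. There is no depth.
A pose or a line that the arm cannot do raises env.MotionError and nothing moves.
- ticket.close_job(): hands the job in, once; it reports no verdict.
The state is a dict: "clock": time; "joint_positions": joint angles; "joint_velocities": joint speeds; "joint_torque": joint torques, N m; "tcp_pos": TCP position; "ee_rot": TCP orientation; "wrist_force": force on the tool from outside, world axes, zero at the start; "ft_torque": the same for the moment, N m; "width": opening from 0.0 (shut) to 1.0 (fully open).
Only numpy, scipy, OpenCV 4.12 (cv2) and the standard library are available. Lean on these libraries where they do the work, as an engineer would, in place of code of your own. Each camera call takes 0.05 s, during which the arm holds its last target.

### The job

Make up the double melting pan: nest the loose little steel pan concentrically and level inside the identical pan that stands on the round cork mat, let go of it, and leave the lower pan standing on its mat. Then take the temperature probe out of its leaning stand and hold it upright with its spring-loaded tip inside the etched ring on the floor of the upper pan, pressed lightly so that the tip is pushed in about half its 10 mm travel, never pressing hard. Finish while still holding the probe there, still, and leave the mug, the glass and the salt shaker alone.

Things in the scene. Friction and masses are not known exactly. Their poses are not given: they have to be found in the camera images.
- mat: Round cork mat fixed to the worktop, 124 mm across and 6 mm thick. Origin at the centre of its underside.
- pan_low: The pan on the cork mat. Plain steel, flaring straight sides: outside diameter 60 mm at the bottom, 106 mm at the rim, 42 mm high, wall 2.5 mm, floor 8 mm thick. Bar handle like the loose pan's, roughly towards the robot. Origin: centre of its underside, x along the handle, z up. The other pan nests with its underside on this floor, 8 mm higher, 1.5 mm of play sideways.
- pan_loose: The loose pan, same shape and size as pan_low, 0.16 kg, standing on the worktop with its handle pointing roughly to the robot's left. Origin at the centre of its underside, x along the handle, z up.
- pan_loose_handle (a point): Grasp point on the loose pan's handle, 82 mm from the pan's axis and 39 mm above its underside. The handle is a flat bar 16 mm wide and 5.5 mm thick, running out level along x from the rim (53 mm from the axis) to 118 mm, its top flush with the rim. Axes as the pan: x along the handle outwards, y across it, z up.
- pan_loose_mark (a point): Centre of the etched dark ring (18 mm outside diameter, with a centre dot) on the inside floor of the loose pan, 15 mm from the pan's axis on the side away from the handle, 8 mm above the pan's underside. (pan_low has the same ring, but it gets covered.)
- stand: Grey plastic stand, at the robot's right, fixed to the worktop: foot 96 x 72 x 10 mm and a leaning square sleeve, about 75 mm high, that holds the probe's stem. Origin at the worktop (the foot reaches 52 mm to +x, 44 mm to -x of it); the sleeve leans 20 degrees (0.35 rad) from vertical, top towards the stand's -x (roughly towards the robot).
- stand_seat (a point): Centre of the sleeve's top face, where the handle's lower end rests: x 0 mm, z 70 mm in the stand's frame. The sleeve is 38 mm long along its axis and takes the stem with about 1.2 mm play around it, so the probe may lean a few degrees more; from here the stem and tip reach 52 mm down along the axis.
- probe_grip (a point): Centre of the probe's black handle, 26 x 20 mm (own x by y), 76 mm long along own z; probe 0.1 kg. z runs from tip to handle end: leaning with the sleeve in the stand, vertical when the probe is upright; y is across the 20 mm. Below is a steel stem of 8 mm diameter; the free tip face lies 90 mm below this point along z. Drawn out of the stand along its own z.
- probe_tip (a point): Centre of the flat lower face of the probe's spring-loaded tip, a steel button of 9 mm diameter. It moves with the tip.
- plunger (a joint): How far the spring-loaded tip is pushed into the stem: 0 m fully out, 0.010 m fully in. The spring pushes with 1.0 N at first and 0.5 N more for each mm, so about 3.5 N half-way in.
- mug: Bystander: plain blue stoneware mug 84 x 113 x 88 mm, farther back. Origin under its centre.
- glass: Bystander: clear drinking glass 79 mm across and 88 mm high, farther back. Origin under its centre.
- mill: Bystander: small salt shaker (the mill), 44 mm across and 90 mm high, with a grey pierced top, farther back. Origin under its centre.
Mind the look-alikes: they are no part of the job. There is more than one size of the mat; the one meant has the size given above.

How it is judged:
By the outcome, as a careful person would: the job done as asked, in the order asked, and still so for the second after the job is handed in, while the arm keeps its last pose, push and grip.
It also fails if it takes over 67 s, if anything falls off the work surface, if the arm or the gripper's body presses on something with over 40 N, if the wrist force passes 120 N, or if a joint passes its speed limit or range.

## Working session

There is one attempt and no reset: what is moved stays moved. The work goes in short steps, each a Python script; the robot and the scene stay as the last script left them, time stands still between calls to the robot, and variables do not carry over. Pictures are saved under pics/ and viewed, and the job is handed in when it is done.

```bash
ls; mkdir -p pics; python3 - <<'E'
from rig import env, claw, sensors, get_image
import cv2
for n in ["scene","top","wrist"]:
    d=get_image(n); cv2.imwrite(f"pics/{n}0.png",d["image"][:,:,::-1]); print(n,d["fx"],d["cx"],d["cy"],d["R"],d["t"])
s=sensors.get_state(); print(s, env.finger_overhang)
E
```

```text
pics
scene 533.6158689317712 317.6531158423522 241.56862640231665 [[ 0.65074846 -0.7591508  -0.01471404]
 [-0.35991248 -0.29133997 -0.88633178]
 [ 0.66857269  0.58207481 -0.46281689]] [-347.72077252  298.53171234 1045.36816194]
top 481.40960081611286 315.4458248403569 240.31131172345036 [[-2.77164741e-02 -9.99615819e-01  1.02822537e-04]
 [-9.77932603e-01  2.70939523e-02 -2.07156323e-01]
 [ 2.07073951e-01 -5.84219636e-03 -9.78307849e-01]] [  32.72204439  603.83463482 1328.4809231 ]
wrist 368.24973086786963 319.9598721790915 241.37646636801873 [[ 0.3766059   0.92637303 -0.00100533]
 [ 0.89323886 -0.36284752  0.26545436]
 [ 0.24554498 -0.10086968 -0.9641229 ]] [-674.30617257  -34.21265585  378.53528239]
{'clock': 0.15, 'joint_positions': array([-1.29409473,  0.47760788,  0.02234909,  1.55621027, -0.01148737,
        1.10930174, -0.08312251]), 'joint_velocities': array([ 0.00048483, -0.00012329,  0.00011708, -0.00337123,  0.00105484,
       -0.00103919, -0.00044365]), 'joint_torque': array([ 1.93633598e-03, -5.96925330e+01,  1.60980016e+00, -2.81491846e+01,
        1.26419871e-02,  6.45989217e-03,  1.40333663e-05]), 'tcp_pos': array([253.21387849, 625.2010597 , 219.85663741]), 'ee_rot': array([ 1.91216432e-01,  9.81547649e-01, -6.94964193e-04, -7.93780242e-05]), 'wrist_force': array([ 0.03683075,  0.62880888, -0.49728377]), 'ft_torque': array([-0.01068346, -0.00696268, -0.03833282]), 'width': 1.0001011337878227} 22.0
```

View pics/scene0.png

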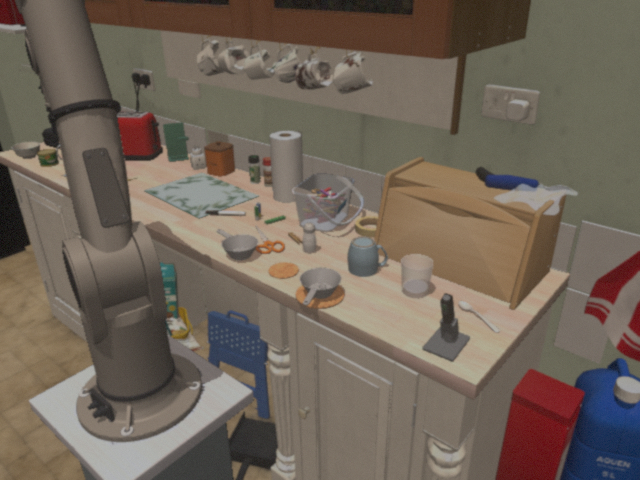

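View pics/top0.png

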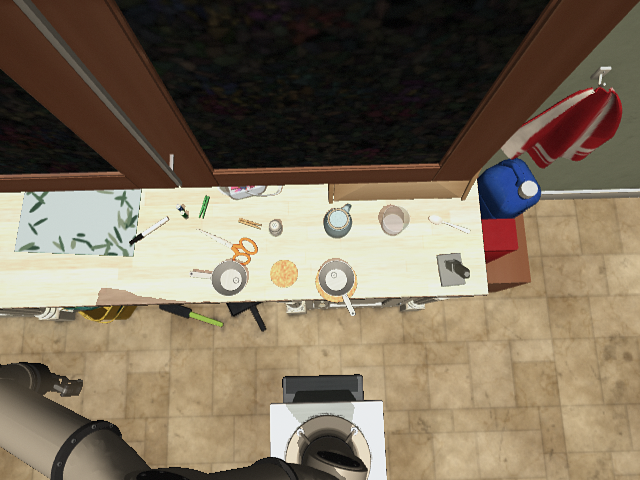

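View pics/wrist0.png

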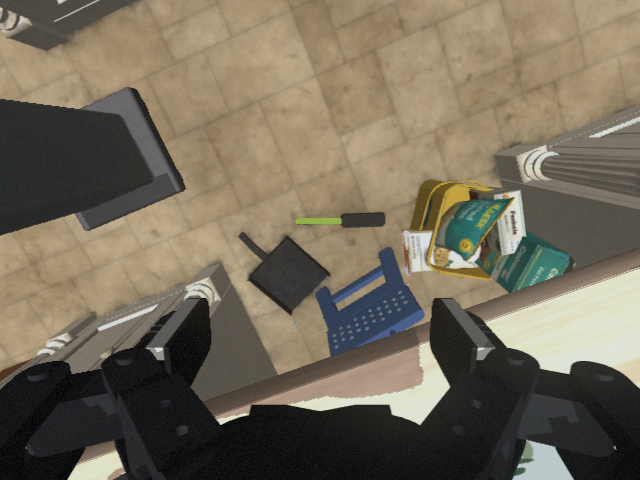

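Top view: loose pan at (230,278) with its handle to the left, pan_low on the large mat at (336,279), small decoy mat without a pan at (285,273), stand with probe at (453,268). The other grey bowl (far left in scene, (27,150)) is background. Mug (338,220), glass (393,219) and shaker (276,227) stay put. Checking close crops.

```bash
cat > h.py <<'E'
import numpy as np, cv2
from scipy.spatial.transform import Rotation as Rn
from scipy.optimize import least_squares
def proj(d,X):
    X=np.atleast_2d(X); c=X@np.array(d["R"]).T+np.array(d["t"])
    return np.c_[d["fx"]*c[:,0]/c[:,2]+d["cx"], d["fy"]*c[:,1]/c[:,2]+d["cy"]]
def back(d,uv,z):
    R=np.array(d["R"]);t=np.array(d["t"]); C=-R.T@t
    r=R.T@np.array([(uv[0]-d["cx"])/d["fx"],(uv[1]-d["cy"])/d["fy"],1.])
    return C+r*(z-C[2])/r[2]
def crop(d,u,v,w,h,s,name,over=[]):
    im=d["image"][:,:,::-1][v:v+h,u:u+w]
    im=cv2.resize(im,None,fx=s,fy=s,interpolation=cv2.INTER_CUBIC)
    for P,col in over:
        for p in proj(d,P):
            q=((p+0.5-[u,v])*s).astype(int); cv2.circle(im,tuple(int(a) for a in q),1,col,-1)
    cv2.imwrite(name,im)
def ring(c,r,n=90,z=None):
    a=np.linspace(0,2*np.pi,n); return np.c_[c[0]+r*np.cos(a),c[1]+r*np.sin(a),np.full(n,c[2])]
E
python3 - <<'E'
from h import *
from rig import get_image
d=get_image("top"); s=get_image("scene")
crop(d,180,230,200,100,4,"pics/c1.png")
crop(d,420,235,80,60,8,"pics/c2.png")
crop(s,200,210,160,110,5,"pics/c3.png")
crop(s,410,280,80,90,6,"pics/c4.png")
for n,p,z in [("low rim",(336,279),56-8),("low handle end",(351,314),45),("loose rim",(230,278),42),("loose hend",(192,272),42),("stand",(453,268),0)]: print(n,back(d,p,z))
E
```

```text
low rim [492.47008316 -40.01756461  48.        ]
low handle end [391.91610546 -79.05673023  45.        ]
loose rim [504.6195132  265.61373163  42.        ]
loose hend [525.14758732 375.75790146  42.        ]
stand [ 521.94688628 -393.023575      0.        ]
```

View pics/c1.png

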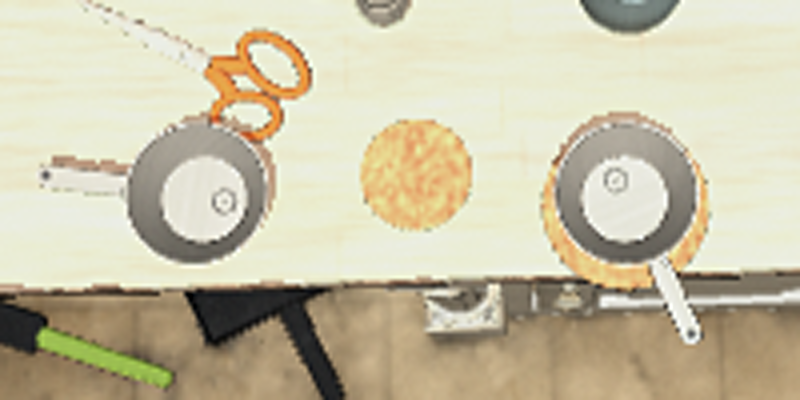

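View pics/c2.png

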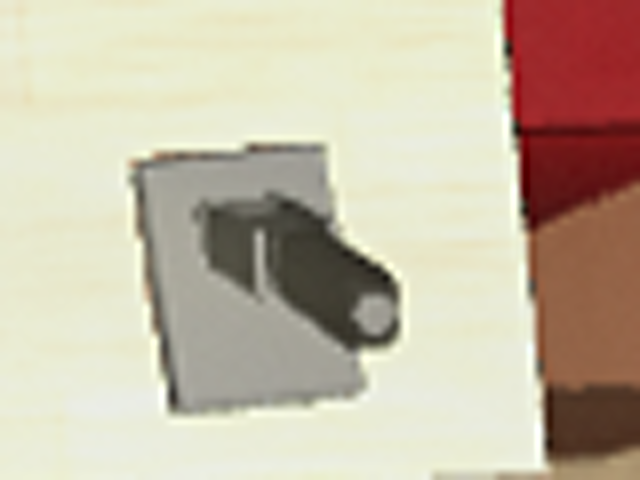

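View pics/c3.png

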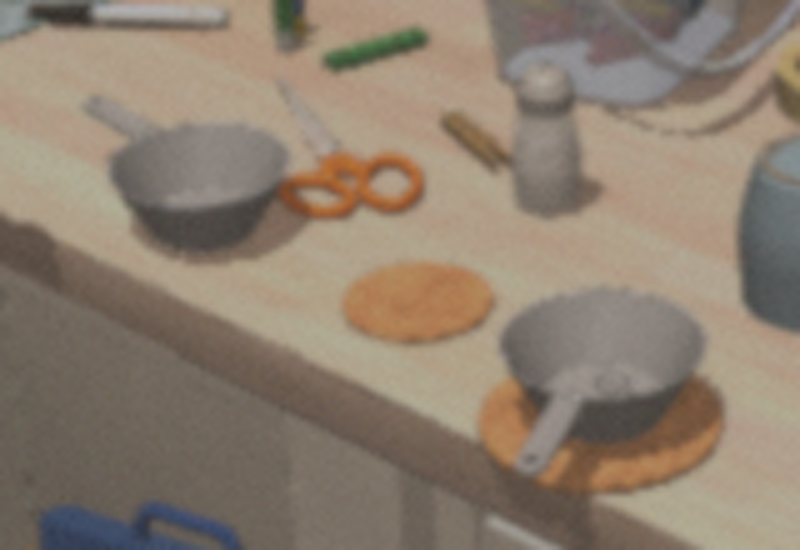

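View pics/c4.png

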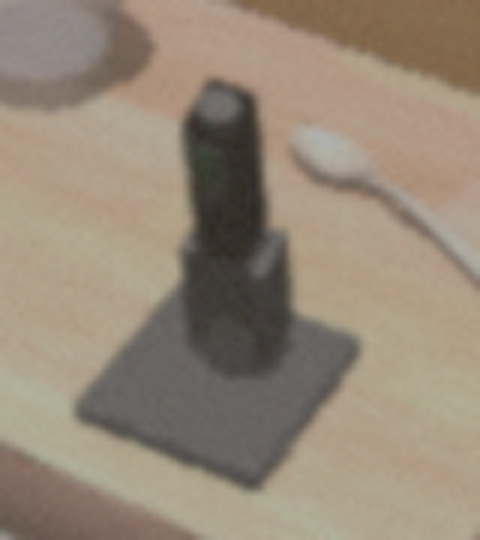

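```bash
python3 - <<'E'
from h import *
from rig import get_image, sensors, env
w=get_image("wrist"); s=sensors.get_state()
R=np.array(w["R"]);C=-R.T@w["t"]; T=Rn.from_quat(s["ee_rot"])
print("cam in tool",T.inv().apply(C-s["tcp_pos"]),"axes\n",(R@T.as_matrix()).round(3))
d=get_image("top"); sc=get_image("scene")
# rim fits by eye: loose outer rim ellipse pts in c1 (x4)
def P(x,y): return (180+x/4-.5, 230+y/4-.5)
def fitc(pts,z,r):
    X=np.array([back(d,P(*p),z)[:2] for p in pts])
    f=least_squares(lambda q: np.hypot(X[:,0]-q[0],X[:,1]-q[1])-r,X.mean(0)); return f.x,np.abs(f.fun).max()
print("loose",fitc([(127,190),(267,190),(198,121),(199,264)],42,53),"hend",back(d,P(42,177),39+2))
print("low",fitc([(554,190),(698,190),(626,121),(627,264)],48,53),"hend",back(d,P(692,340),47))
print("marks",back(d,P(223,201),8),back(d,P(615,180),14))
print("mat",fitc([(542,205),(710,212),(600,287),(626,112)],6,62))
def Q(x,y): return (420+x/8-.5,235+y/8-.5)
for p in [(137,163),(325,148),(365,385),(175,410)]: print("foot",back(d,Q(*p),10)[:2])
# orientation options
for yaw in [0,1.57]: pass
for p in [(517,347,80)]:
    for a in np.arange(-180,180,45):
        q=(Rn.from_euler('z',a,degrees=True)*Rn.from_quat([1,0,0,0])).as_quat()
        j=env.ik(p,q); print(a,None if j is None else np.round(j,2))
E
```

```text
cam in tool [ 6.66035212e+01  2.71592204e-02 -1.53498175e+02] axes
 [[-0.001  1.    -0.   ]
 [-0.964 -0.001 -0.265]
 [-0.265  0.     0.964]]
loose (array([506.08775814, 269.31847823]), np.float64(2.4406403603316065)) hend [520.34530324 381.67105176  41.        ]
low (array([496.80921747, -40.18048347]), np.float64(1.3281543516385241)) hend [390.28748675 -83.09467638  47.        ]
marks [503.61322753 255.98787714   8.        ] [510.38373025 -33.97685776  14.        ]
mat (array([495.97882621, -41.44876895]), np.float64(4.551925053003188))
foot [ 561.34096322 -344.67320774]
foot [ 565.0750682 -415.3049487]
foot [ 476.0443345  -422.05683549]
foot [ 468.76649322 -351.28369077]
-180 [-0.71  0.55  0.02  1.8  -0.01  0.79  0.89]
-135 [-0.59  0.55 -0.14  1.79  0.1   0.8   1.58]
-90 [-0.47  0.57 -0.3   1.78  0.22  0.82  2.27]
-45 [-0.35  0.59 -0.47  1.77  0.34  0.85  2.95]
0 [-1.13  0.63  0.62  1.83 -0.48  0.83 -1.85]
45 [-1.03  0.59  0.46  1.82 -0.35  0.81 -1.17]
90 [-0.92  0.57  0.3   1.82 -0.23  0.79 -0.49]
135 [-0.81  0.55  0.16  1.81 -0.12  0.79  0.2 ]
```

```bash
cat >> h.py <<'E'
def tq(a): return (Rn.from_euler('z',a,degrees=True)*Rn.from_quat([1,0,0,0])).as_quat()
E
python3 - <<'E'
from h import *
from rig import get_image, sensors, env, claw
a0=np.radians(82.7); c=np.array([505.5,269.3]); g=c+82*np.array([np.cos(a0),np.sin(a0)])
q=tq(82.7-180)
env.reach([*g,170],q); s=sensors.get_state(); print(s["clock"],s["tcp_pos"],s["joint_positions"].round(2))
w=get_image("wrist"); cv2.imwrite("pics/w1.png",w["image"][:,:,::-1])
t=get_image("top"); crop(t,180,210,200,110,4,"pics/t1.png")
print(proj(w,[[*c,42],[*g,39]]),proj(t,[[*c,42],[*g,39]]))
import pickle; pickle.dump((w,t),open("v1.pkl","wb"))
E
```

```text
2.375 [515.53854246 351.37632369 170.13944648] [-0.51  0.46 -0.25  1.72  0.13  0.98  2.21]
[[320.13345832 117.55587475]
 [320.20832298 226.64347257]] [[228.72568169 277.73210979]
 [200.85742806 275.0671027 ]]
```

View pics/w1.png

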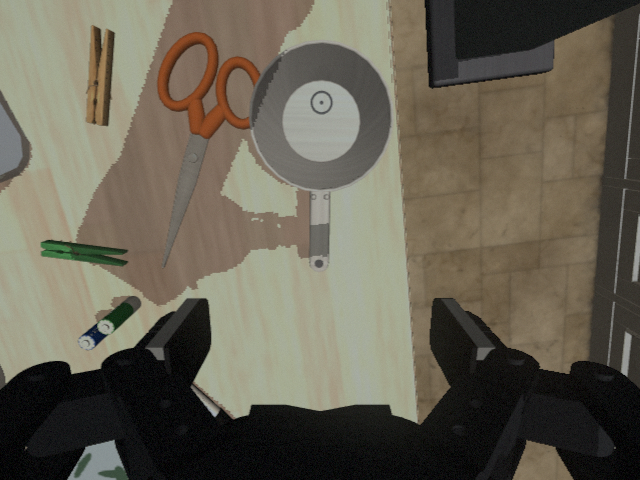

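View pics/t1.png

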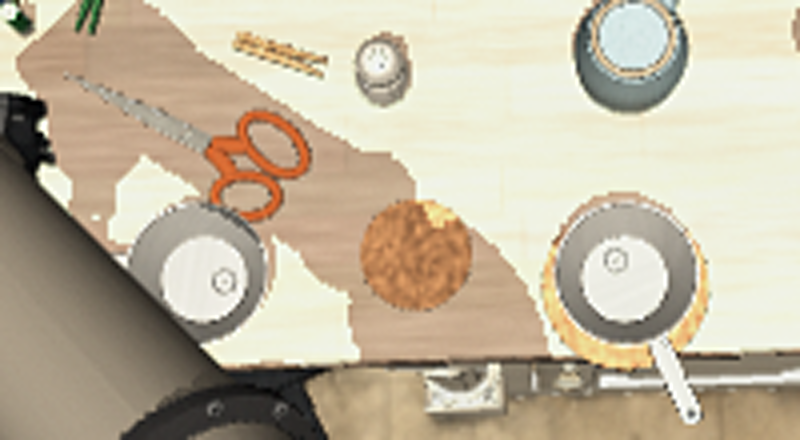

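```bash
python3 - <<'E'
from h import *
from rig import get_image, sensors, env, claw
a0=np.radians(82.7); c=np.array([505.0,269.3]); g=c+82*np.array([np.cos(a0),np.sin(a0)])
claw.set_gripper(0.45,90)
env.movel([*g,42],v=120)
claw.set_gripper(0.0,90)
s=sensors.get_state(); print(s["clock"],s["tcp_pos"],s["width"],s["wrist_force"])
env.movel([*g,62],v=60); env.sleep(.3)
s=sensors.get_state(); print(s["clock"],s["wrist_force"],s["ft_torque"],s["width"])
w=get_image("wrist"); cv2.imwrite("pics/w2.png",w["image"][:,:,::-1])
t=get_image("scene"); crop(t,180,200,160,110,5,"pics/s2.png")
E
```

```text
4.6667 [515.46476005 350.66338345  42.13737732] -0.00025118979058214713 [ 0.06730532  0.35186732 -0.70669439]
5.45 [0.02308602 0.5080381  0.03309814] [0.02472132 0.01981709 0.02108147] 0.003253132036779353
```

View pics/w2.png

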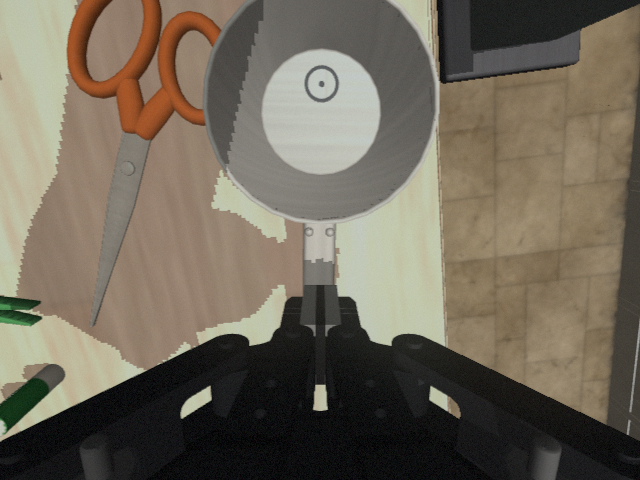

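View pics/s2.png

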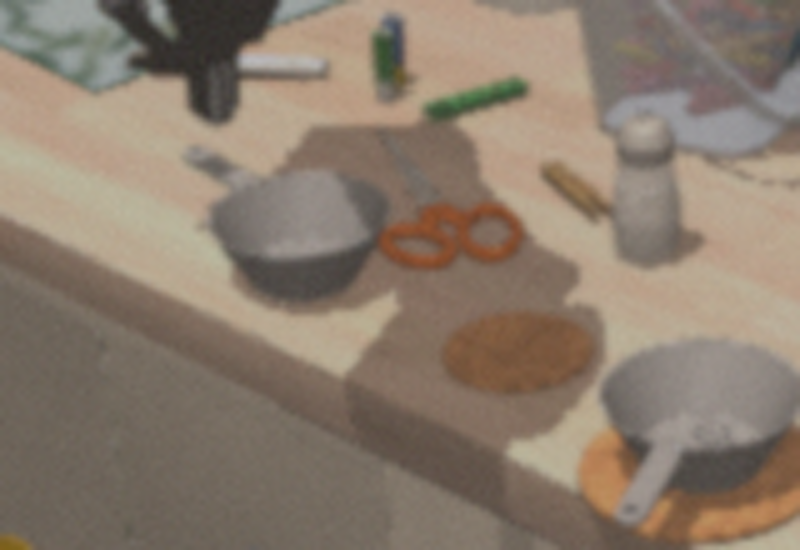

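```bash
python3 - <<'E'
from h import *
from rig import get_image, sensors, env
s=sensors.get_state(); w=get_image("wrist"); sc=get_image("scene"); t=get_image("top")
p=s["tcp_pos"]; print(p)
tip=p+[0,0,-22]
a0=np.radians(82.7); e=np.array([np.cos(a0),np.sin(a0)]); c=np.array([505,269.3])
for n,d in (("w",w),("sc",sc),("top",t)): print(n,"tip",proj(d,tip),"hend",proj(d,[*(c+118*e),42]),"rimc",proj(d,[*c,42]), "hg", proj(d,[*(c+82*e),42]))
# close pic with contrast
im=w["image"][200:400,220:420,::-1]; im=cv2.resize(im,None,fx=3.5,fy=3,interpolation=cv2.INTER_CUBIC); im=np.clip(im.astype(float)*2.5,0,255).astype(np.uint8); cv2.imwrite("pics/w2c.png",im)
crop(sc,205,200,60,60,10,"pics/s2c.png")
E
```

```text
[515.31061153 350.55159902  61.75633195]
w tip [[321.21388367 276.90144085]] hend [[321.07353656 342.51216189]] rimc [[320.93448985 105.37654951]] hg [[321.03611042 278.68417726]]
sc tip [[223.12878426 233.33782902]] hend [[216.42015681 228.74829347]] rimc [[238.9784318  241.95195011]] hg [[223.06497306 232.63759229]]
top tip [[200.82105395 275.23932654]] hend [[188.29190085 273.86691792]] rimc [[228.72402226 277.90419628]] hg [[200.61221662 275.09714138]]
```

View pics/w2c.png

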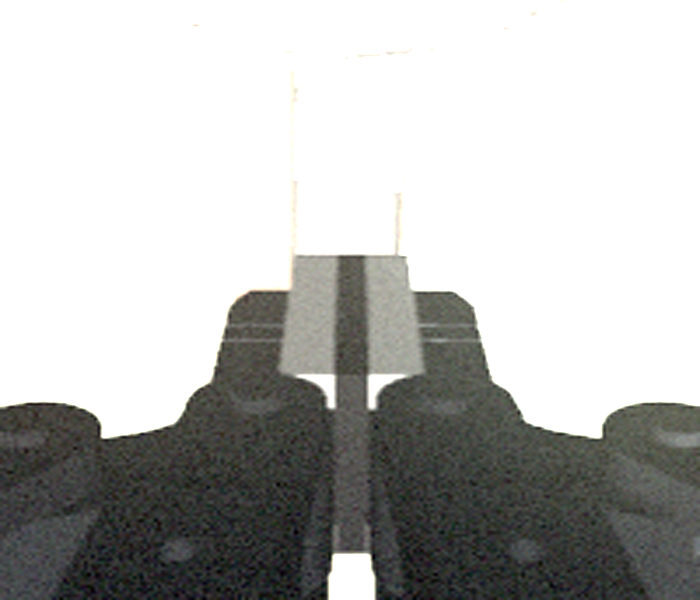

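View pics/s2c.png

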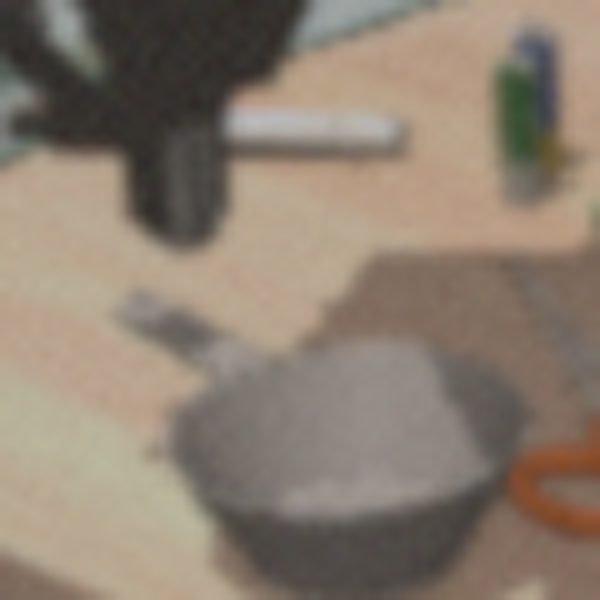

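```bash
python3 - <<'E'
from h import *
import pickle
from rig import get_image, sensors, env
s=sensors.get_state(); w=get_image("wrist"); sc=get_image("scene")
p=s["tcp_pos"]; ax=Rn.from_quat(s["ee_rot"]).as_matrix()
for h in (-22,-12,0,10,20):
    print(h,[proj(d,p+np.array([0,0,h])+ax[:,0]*k).round(1).tolist() for d in (w,sc) for k in (-11,0,11)], proj(w,[p+np.array([0,0,h])+ax[:,0]*11+ax[:,1]*y for y in(-11,11)]).round(0).tolist())
wv,_=pickle.load(open("v1.pkl","rb"))
c=[505,269.3,42]
pp=proj(wv,ring(c,53)); print(pp.min(0),pp.max(0))
print(s["wrist_force"])
E
```

```text
-22 [[[321.2, 296.9]], [[321.2, 277.0]], [[321.2, 256.3]], [[221.1, 232.1]], [[223.1, 233.3]], [[225.2, 234.5]]] [[299.0, 256.0], [343.0, 256.0]]
-12 [[[321.3, 305.3]], [[321.3, 284.4]], [[321.2, 262.8]], [[220.7, 229.0]], [[222.8, 230.2]], [[224.9, 231.4]]] [[298.0, 263.0], [344.0, 263.0]]
0 [[[321.4, 316.7]], [[321.3, 294.5]], [[321.3, 271.5]], [[220.3, 225.4]], [[222.4, 226.6]], [[224.5, 227.8]]] [[296.0, 272.0], [346.0, 271.0]]
10 [[[321.4, 327.4]], [[321.4, 304.0]], [[321.4, 279.8]], [[220.0, 222.3]], [[222.1, 223.5]], [[224.2, 224.7]]] [[295.0, 280.0], [348.0, 280.0]]
20 [[[321.5, 339.5]], [[321.5, 314.8]], [[321.5, 289.1]], [[219.7, 219.2]], [[221.7, 220.4]], [[223.8, 221.6]]] [[293.0, 289.0], [350.0, 289.0]]
[247.77207223  36.29144209] [393.8671361  190.46046763]
[-0.78701593  0.85553312 -0.41030664]
```

The jaws shut on nothing. Both cameras put the fingertips about 30 mm higher than the stated overhang: scene tip at (223,224.5) against a predicted (223,233), and wrist tip edge at v=285. I'll correct for this and descend stepwise while watching the force.

```bash
python3 - <<'E'
from h import *
from rig import get_image, sensors, env, claw
a0=np.radians(82.7); c=np.array([505.0,269.3]); g=c+82*np.array([np.cos(a0),np.sin(a0)])
claw.set_gripper(0.4,90)
for z in (35,26):
    env.movel([*g,z],v=80); s=sensors.get_state(); print(s["clock"],s["tcp_pos"],s["wrist_force"])
t=get_image("scene"); crop(t,205,195,60,60,10,"pics/s3c.png")
for h in (-22,0,10,20): print(h,((proj(t,s["tcp_pos"]+[0,0,h])-[205,195])*10).round())
w=get_image("wrist"); cv2.imwrite("pics/w3.png",w["image"][:,:,::-1])
E
```

```text
6.7083 [514.95709354 350.31481832  34.13601713] [1.10287397 1.01167596 0.11403449]
6.9667 [515.08201458 350.39473534  25.47884848] [ 0.20051148 -0.75549263  0.64889537]
-22 [[193. 492.]]
0 [[186. 427.]]
10 [[182. 397.]]
20 [[179. 366.]]
```

View pics/s3c.png

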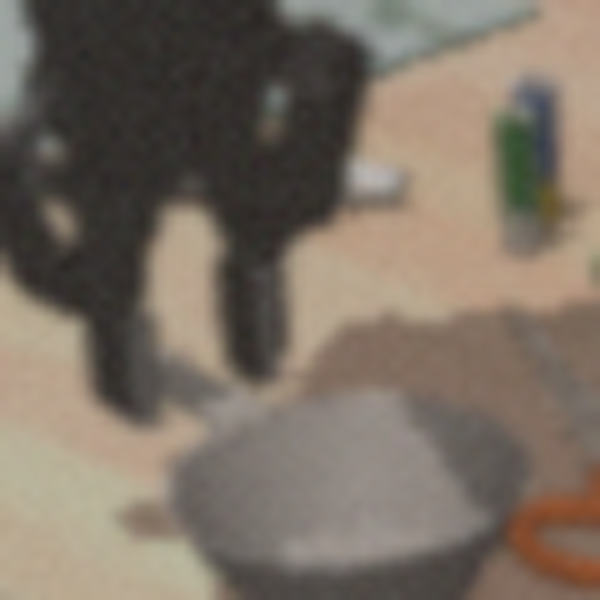

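View pics/w3.png

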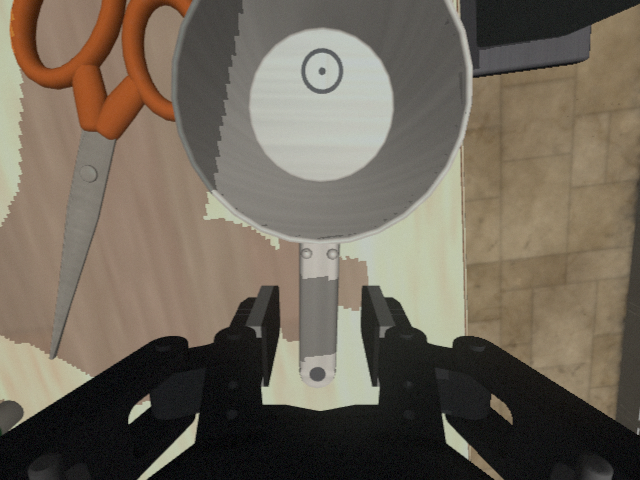

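```bash
python3 - <<'E'
from h import *
from rig import get_image, sensors, env, claw
a0=np.radians(82.7); c=np.array([505.0,269.3]); g=c+82*np.array([np.cos(a0),np.sin(a0)])
for z in (18,11):
    env.movel([*g,z],v=80); s=sensors.get_state(); print(s["clock"],s["tcp_pos"],s["wrist_force"])
claw.set_gripper(0.0,90); s=sensors.get_state(); print(s["clock"],s["width"],s["wrist_force"])
if s["width"]>.1:
    env.movel([*g,61],v=80); env.sleep(.2); s=sensors.get_state(); print(s["clock"],s["width"],s["wrist_force"],s["ft_torque"])
t=get_image("scene"); crop(t,190,195,160,110,5,"pics/s4.png")
w=get_image("wrist"); cv2.imwrite("pics/w4.png",w["image"][:,:,::-1])
E
```

```text
7.3167 [515.00394709 350.24698637  17.35329871] [0.15121443 0.38089477 0.16885595]
7.5667 [515.05656641 350.33115232  10.41140004] [-0.0075901   0.29575005 -0.16013152]
7.8917 0.15492257380613503 [-0.57186829  0.8292221   0.86598308]
8.8667 0.15902329979433993 [ 0.84805862  0.29644273 -1.32982537] [ 0.13536792 -0.03746465  0.03251982]
```

View pics/s4.png

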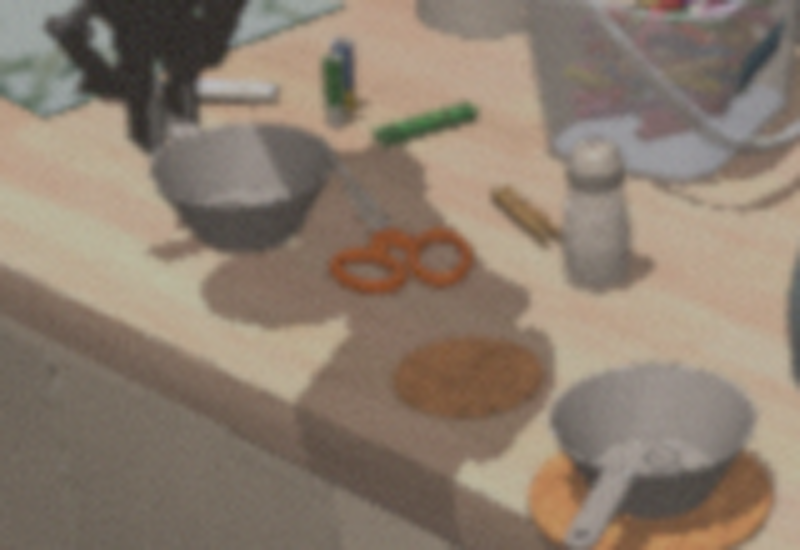

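View pics/w4.png

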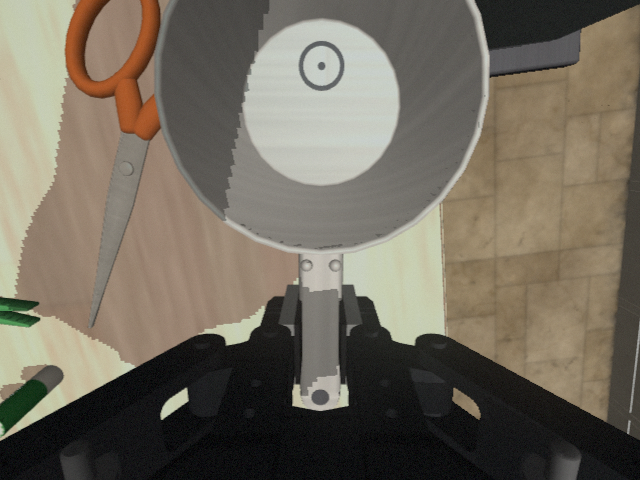

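```bash
cat >> h.py <<'E'
TH=np.radians(82.7); E1=np.array([np.cos(TH),np.sin(TH)])
LOW=np.array([496.6,-40.0])
E
python3 - <<'E'
from h import *
from rig import get_image, sensors, env, claw
a0=TH; c=np.array([505.0,269.3]); g=c+82*E1
env.movel([*g,110],v=150)
tg=LOW+82*E1
env.movel([*tg,110],v=220)
s=sensors.get_state(); print(s["clock"],s["width"],s["tcp_pos"],s["joint_positions"].round(2),s["wrist_force"])
t=get_image("top"); crop(t,270,220,130,100,6,"pics/t5.png")
w=get_image("wrist"); cv2.imwrite("pics/w5.png",w["image"][:,:,::-1])
t=get_image("scene"); crop(t,220,180,160,120,5,"pics/s5.png")
E
```

```text
11.0 0.16143633587843034 [507.03212172  42.60082914 110.02670331] [-0.04  0.36 -0.2   2.04  0.1   0.75  2.71] [-0.08106253  0.51356419 -1.64593294]
```

View pics/t5.png

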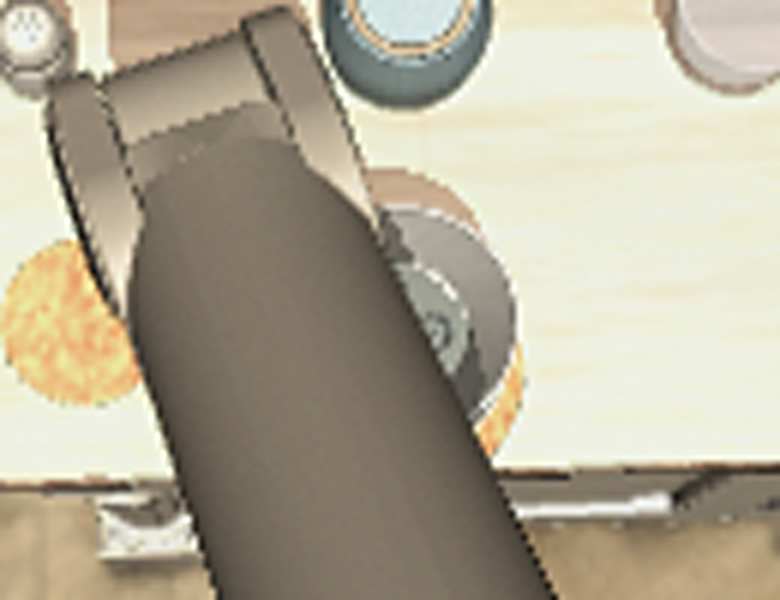

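View pics/w5.png

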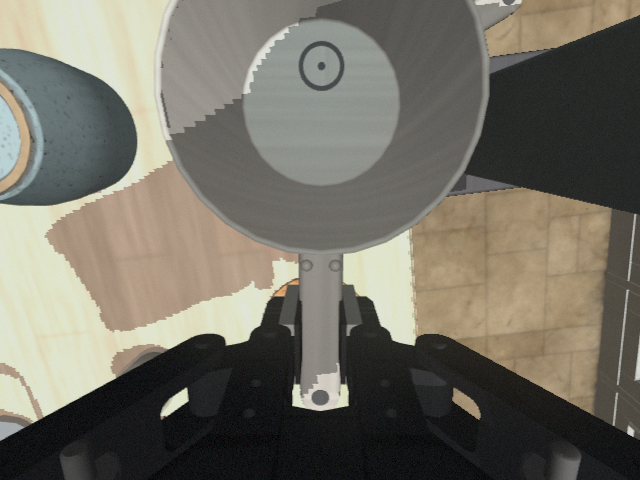

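View pics/s5.png

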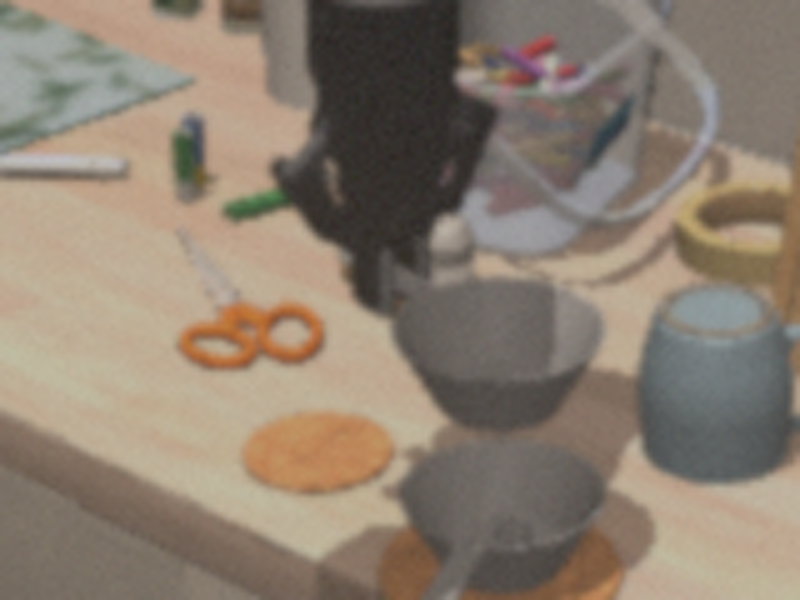

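```bash
python3 - <<'E'
from h import *
from rig import get_image, sensors, env, claw
s=sensors.get_state(); p=s["tcp_pos"]; print(p)
d=get_image("scene")
c=p[:2]-82*E1
over=[(ring([*c,p[2]-10.4+42],53),(0,0,255)),(ring([*LOW,48],53),(0,255,0)),(ring([*LOW,6],62),(255,0,0))]
crop(d,290,230,60,85,7,"pics/s6.png",over)
t=get_image("top"); crop(t,310,240,60,60,10,"pics/t6.png",over[:1])
E
```

```text
[507.03503243  42.47524746 109.97813131]
```

View pics/s6.png

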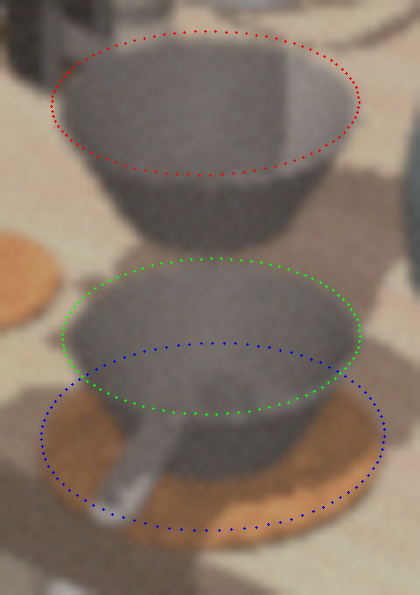

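View pics/t6.png

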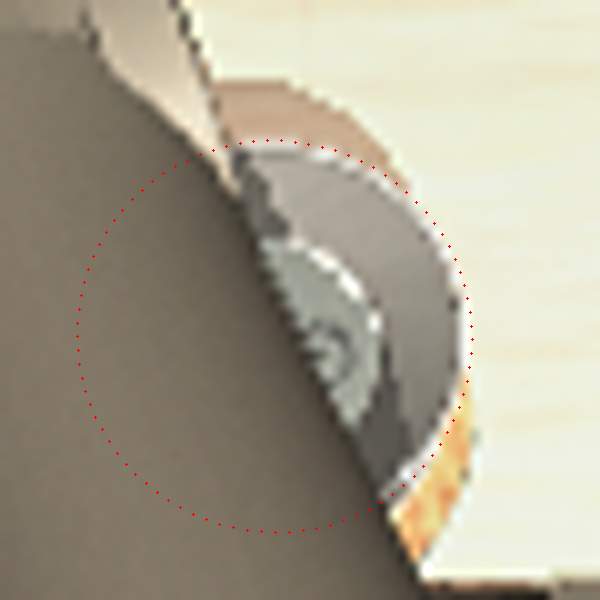

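```bash
python3 - <<'E'
from h import *
from rig import get_image, sensors, env, claw
tg=LOW+82*E1+[0,-1.0]
for z,v in ((55,120),(36,60),(30,30),(27,25),(25.5,20)):
    env.movel([*tg,z],v=v); s=sensors.get_state(); print(round(s["clock"],2),z,s["tcp_pos"].round(1),s["wrist_force"].round(1),s["ft_torque"].round(2),round(s["width"],3))
    if s["wrist_force"][2]>6: break
t=get_image("scene"); crop(t,290,230,60,85,7,"pics/s7.png")
w=get_image("wrist"); cv2.imwrite("pics/w7.png",w["image"][:,:,::-1])
E
```

```text
11.86 55 [507.3  40.5  55.2] [-0.6 -0.2 -2.5] [ 0.09 -0.02 -0.02] 0.163
12.32 36 [506.7  40.3  35.7] [-0.2 -1.3 -1.6] [ 0.11 -0.05  0.01] 0.158
12.68 30 [506.9  40.3  29.8] [ 0.4 -0.2 -0.6] [ 0.15 -0.03 -0.01] 0.159
12.94 27 [506.9  40.3  26.9] [-0.2 -0.4 -1.1] [ 0.13  0.02 -0.02] 0.157
13.19 25.5 [507.2  40.4  25.6] [-0.6 -0.3 -0. ] [ 0.07 -0.04  0.  ] 0.157
```

View pics/s7.png

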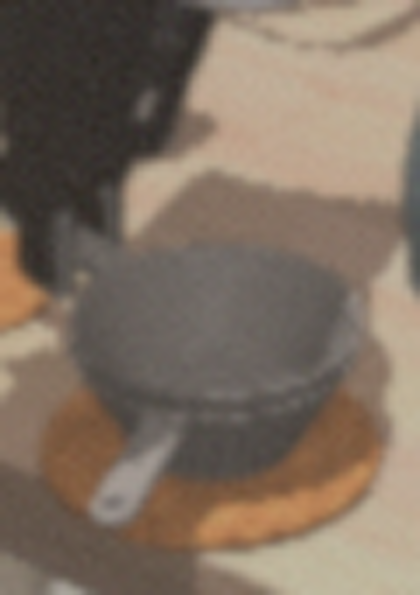

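View pics/w7.png

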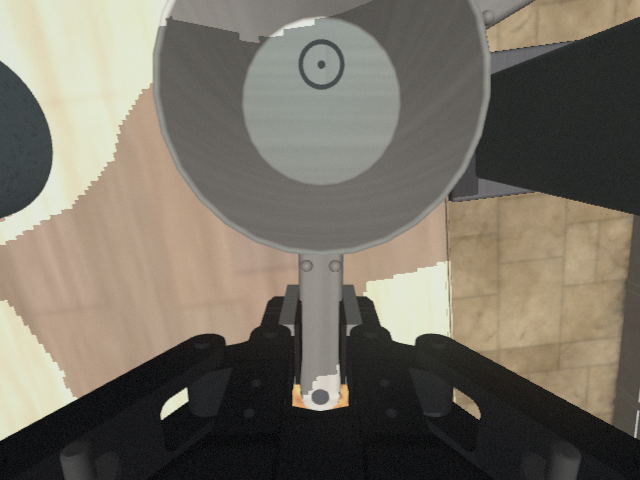

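```bash
python3 - <<'E'
from h import *
from rig import get_image, sensors, env, claw
tg=LOW+82*E1+[0,-1.0]
for z in (24.7,24.0,23.3,22.6):
    env.movel([*tg,z],v=15); s=sensors.get_state(); print(round(s["clock"],2),z,s["tcp_pos"].round(1),s["wrist_force"].round(1),s["ft_torque"].round(2),round(s["width"],3))
    if s["wrist_force"][2]>2: break
claw.set_gripper(0.4); env.sleep(0.2); s=sensors.get_state(); print(s["clock"],s["wrist_force"].round(1))
w=get_image("wrist"); cv2.imwrite("pics/w8.png",w["image"][:,:,::-1])
t=get_image("scene"); crop(t,290,230,60,85,7,"pics/s8.png")
E
```

```text
13.54 24.7 [507.3  40.6  25. ] [0.2 1.  2.4] [ 0.23  0.07 -0.  ] 0.161
14.075 [ 0.2 -0.1  0.3]
```

View pics/s8.png

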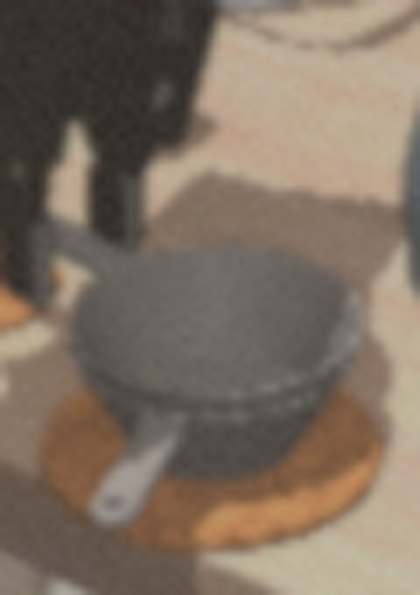

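View pics/w8.png

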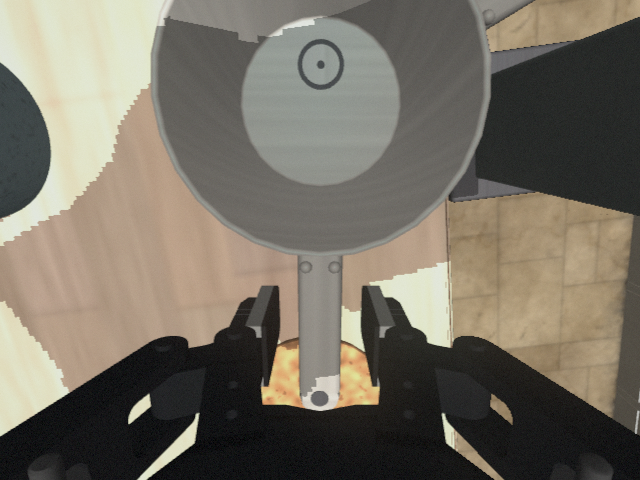

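```bash
python3 - <<'E'
from h import *
from rig import get_image, sensors, env, claw
import pickle
tg=LOW+82*E1+[0,-1.0]
env.movel([*tg,150],v=200)
s=sensors.get_state(); print(s["clock"],s["tcp_pos"])
w=get_image("wrist"); cv2.imwrite("pics/w9.png",w["image"][:,:,::-1])
pickle.dump(w,open("v9.pkl","wb"))
m=LOW-15*E1
print(proj(w,[[*LOW,56],[*m,22]]))
# ik options at stand
ps=np.radians(4.2); 
for flip in (0,180):
    for tag,tilt,P in (("grip",20,[500,-384,115]),("out",20,[470,-386,200]),("place",0,[494.7,-55,78])):
        Rt=Rn.from_euler('z',4.2,degrees=True)*Rn.from_euler('y',-tilt,degrees=True)*Rn.from_quat([1,0,0,0])*Rn.from_euler('z',flip,degrees=True)
        j=env.ik(P,Rt.as_quat()); print(flip,tag,Rt.as_matrix()[:,2].round(2),None if j is None else np.round(j,2))
E
```

```text
14.95 [506.25090758  40.13850579 149.11414   ]
[[319.6899664  117.79592965]
 [319.63402781  98.44486544]]
0 grip [ 0.34  0.03 -0.94] [-0.15  0.87  1.27  2.02 -1.37  1.13  0.27]
0 out [ 0.34  0.03 -0.94] [-0.18  0.62  1.28  1.99 -1.09  1.07  0.11]
0 place [ 0.  0. -1.] [-0.89  0.83  1.27  2.14 -1.    0.99 -0.54]
180 grip [ 0.34  0.03 -0.94] [ 0.6   0.43  0.1   1.97 -0.56  0.55  2.78]
180 out [ 0.34  0.03 -0.94] [ 0.58  0.29  0.17  1.95 -0.47  0.71  2.71]
180 place [ 0. -0. -1.] [-0.09  0.39  0.09  2.1  -0.05  0.66  1.68]
```

View pics/w9.png

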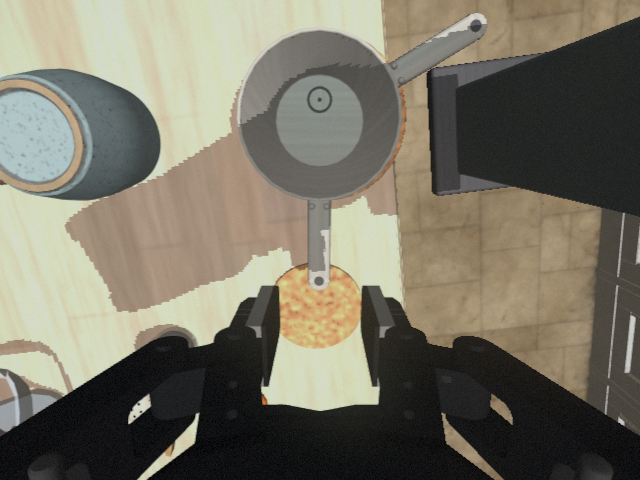

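```bash
cat >> h.py <<'E'
def Rstand(psi,tilt): return Rn.from_euler('z',psi,degrees=True)*Rn.from_euler('y',-tilt,degrees=True)*Rn.from_quat([1,0,0,0])*Rn.from_euler('z',180,degrees=True)
def stand2w(O,psi,P): return Rn.from_euler('z',psi,degrees=True).apply(P)+np.array([O[0],O[1],0])
E
python3 - <<'E'
from h import *
from rig import get_image, sensors, env, claw
import pickle
O=(514,-383.6); psi=4.2
R=Rstand(psi,20); tz=R.as_matrix()[:,2]
G=stand2w(O,psi,[-46*np.sin(.349),0,70+46*np.cos(.349)])
pre=G-61*tz
print(G,pre)
env.reach(pre,R.as_quat()); claw.set_gripper(0.6,80); env.sleep(.2)
s=sensors.get_state(); print(s["clock"],s["tcp_pos"],s["joint_positions"].round(2))
w=get_image("wrist"); sc=get_image("scene"); t=get_image("top")
pickle.dump((w,sc,t),open("v10.pkl","wb"))
cv2.imwrite("pics/w10.png",w["image"][:,:,::-1])
crop(sc,400,240,100,120,5,"pics/s10.png"); crop(t,410,215,90,90,6,"pics/t10.png")
E
```

```text
[ 498.31216337 -384.75204271  113.22689648] [ 477.5049633  -386.28002797  170.54814635]
17.0917 [ 477.58804487 -386.16402243  170.57656802] [ 0.57  0.33  0.18  1.97 -0.51  0.66  2.75]
```

View pics/w10.png

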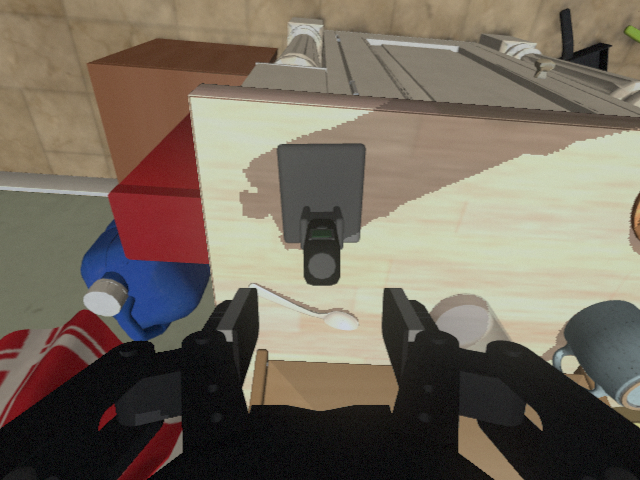

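View pics/s10.png

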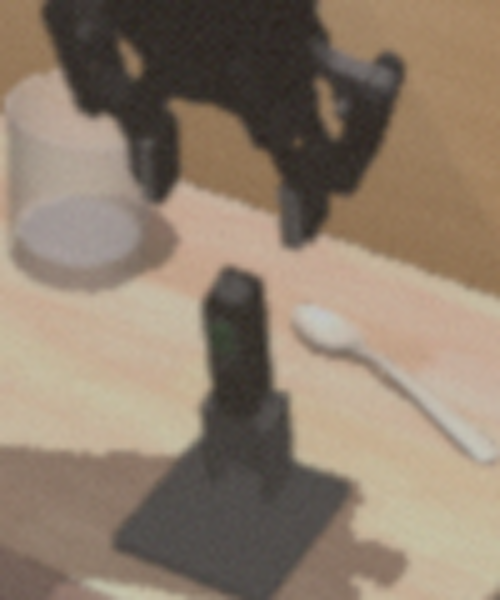

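View pics/t10.png

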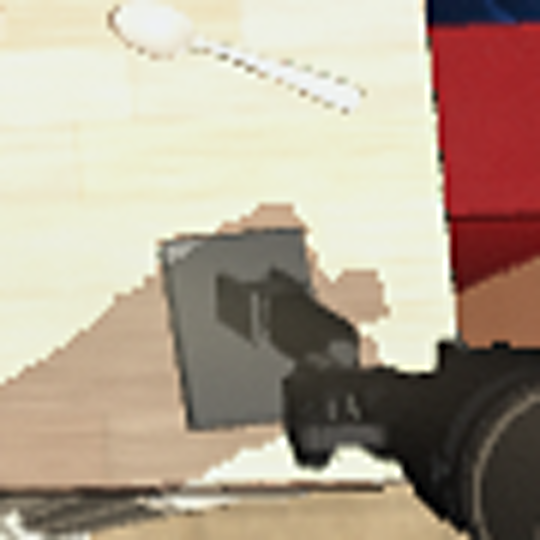

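```bash
python3 - <<'E'
from h import *
import pickle
w,sc,t=pickle.load(open("v10.pkl","rb"))
O=(514,-383.6); psi=4.2
foot=np.array([[x,y,10] for x,y in((52,36),(52,-36),(-44,-36),(-44,36))],float)
def ln(a,b,n=30): return a+(b-a)*np.linspace(0,1,n)[:,None]
F=np.vstack([ln(foot[i],foot[(i+1)%4]) for i in range(4)])
L=.349; ax=np.array([-np.sin(L),0,np.cos(L)]); exx=np.array([np.cos(L),0,np.sin(L)]); ey=np.array([0,1,0])
seat=np.array([0,0,70.])
def box(c): 
    P=[c+a*13*exx+b*10*ey for a,b in((1,1),(1,-1),(-1,-1),(-1,1))]; return np.vstack([ln(P[i],P[(i+1)%4],15) for i in range(4)])
H=box(seat+76*ax); S=box(seat)
W=lambda P: stand2w(O,psi,P)
print("end",[proj(d,W(seat+76*ax)).round(1) for d in (w,sc,t)]," foot w",proj(w,W(foot)).round(0).tolist())
ov=[(W(F),(255,0,255)),(W(H),(0,255,255)),(W(S),(0,255,0))]
crop(w,240,120,160,180,4,"pics/o1.png"); 
import numpy as np
def cr(d,u,v,ww,h,s,n):
    d=dict(d); d["image"]=np.clip(d["image"].astype(float)*1.8,0,255).astype(np.uint8); crop(d,u,v,ww,h,s,n,ov)
cr(w,240,130,140,165,3.6,"pics/o1.png"); cr(sc,415,285,60,80,7,"pics/o2.png")
E
```

```text
end [array([[320.3, 269.8]]), array([[446.1, 295.7]]), array([[466. , 272.6]])]  foot w [[358.0, 244.0], [282.0, 244.0], [275.0, 146.0], [365.0, 146.0]]
```

View pics/o1.png

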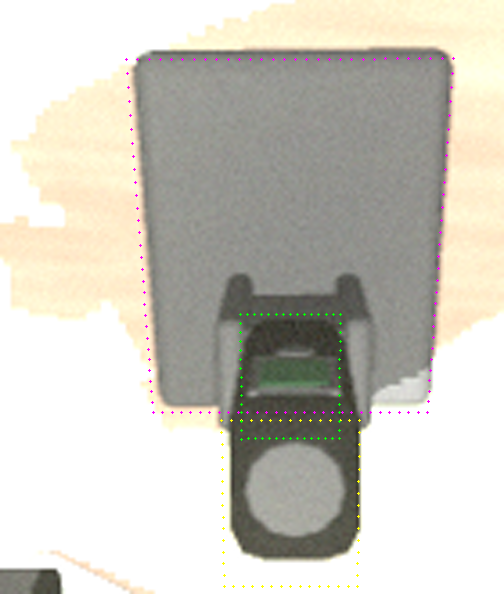

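View pics/o2.png

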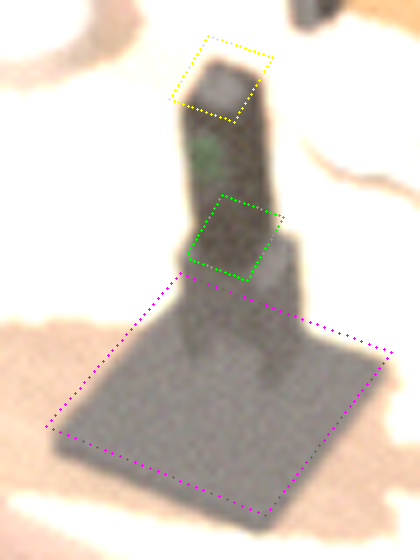

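```bash
python3 - <<'E'
from h import *
from rig import get_image, sensors, env, claw
O=(512,-382.5); psi=4.2
R=Rstand(psi,20.3); tz=R.as_matrix()[:,2]
G=stand2w(O,psi,[-46*np.sin(.354),0,70+46*np.cos(.354)])
for k,v in ((-40,100),(0,100),(17,80),(28,60)):
    env.movel(G+k*tz,v=v,attitude=R.as_quat()); s=sensors.get_state(); f=s["wrist_force"]; print(round(s["clock"],2),k,(s["tcp_pos"]-G-k*tz).round(1),f.round(1))
    if np.linalg.norm(f)>6: break
w=get_image("wrist"); sc=get_image("scene")
cv2.imwrite("pics/w11.png",np.clip(w["image"][:,:,::-1].astype(float)*1.6,0,255).astype(np.uint8)); crop(sc,410,250,80,110,6,"pics/s11.png")
E
```

```text
17.6 -40 [-0.3  0.3 -0.6] [0.2 0.1 1.1]
18.15 0 [-0.1 -0.1 -0.2] [ 0.9 -0.3 -0.3]
18.52 17 [-0.1  0.4 -0.6] [-0.3  0.5 -0.2]
18.85 28 [-0.1  0.3 -0.5] [-0.3 -0.2  0.9]
```

View pics/w11.png

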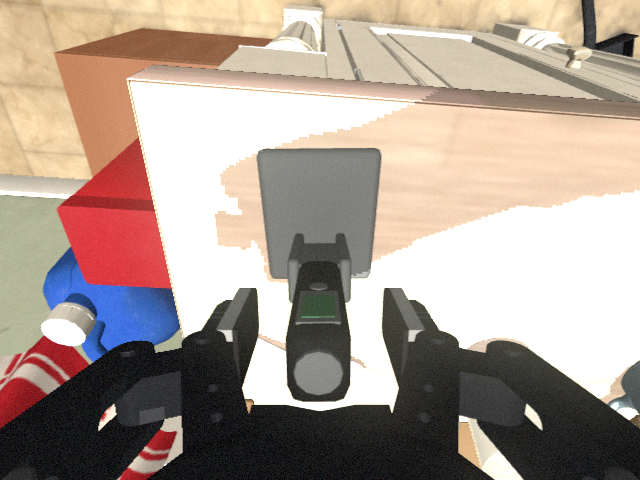

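View pics/s11.png

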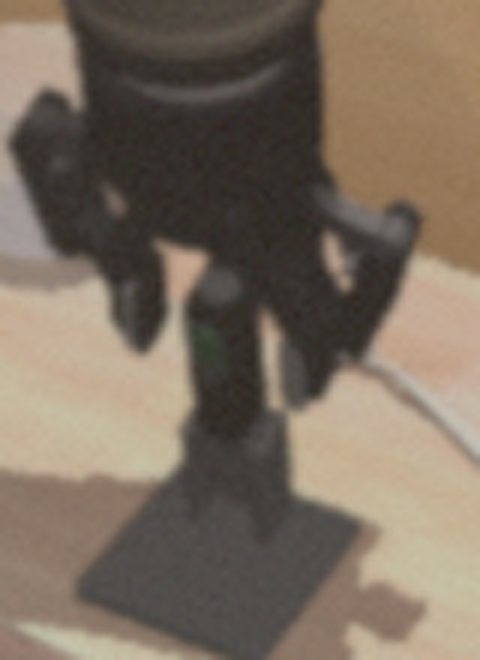

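```bash
python3 - <<'E'
from h import *
from rig import get_image, sensors, env, claw
O=(512,-382.5); psi=4.2
R=Rstand(psi,20.3); tz=R.as_matrix()[:,2]
G=stand2w(O,psi,[-46*np.sin(.354),0,70+46*np.cos(.354)])
w=get_image("wrist"); print("pred end",proj(w,G-30*tz).round(1))
claw.set_gripper(0.0,80); s=sensors.get_state(); print(round(s["clock"],2),s["width"],s["wrist_force"].round(1))
w=get_image("wrist"); cv2.imwrite("pics/w12.png",np.clip(w["image"][:,:,::-1].astype(float)*1.6,0,255).astype(np.uint8))
if s["width"]>.15:
    for k,v in ((18,30),(-10,80),(-50,120)):
        env.movel(G+k*tz,v=v); s=sensors.get_state(); f=s["wrist_force"]; print(round(s["clock"],2),k,f.round(1),s["ft_torque"].round(2),s["width"])
        if np.linalg.norm(f)>15: break
w=get_image("wrist"); sc=get_image("scene")
cv2.imwrite("pics/w13.png",np.clip(w["image"][:,:,::-1].astype(float)*1.6,0,255).astype(np.uint8)); crop(sc,400,220,100,140,4.2,"pics/s13.png")
E
```

```text
pred end [[321.1 371.7]]
19.38 0.22409571202384493 [-1.1 -0.4  3.2]
19.92 18 [-0.7  0.3  0.1] [-0.09  0.76  0.05] 0.22253087745322248
20.42 -10 [-2.1 -1.1 -0.3] [-0.25  1.07 -0.1 ] 0.22172802400170274
20.9 -50 [-0.3  0.2 -1.5] [-0.03  0.47  0.03] 0.2246684394470442
```

View pics/w13.png

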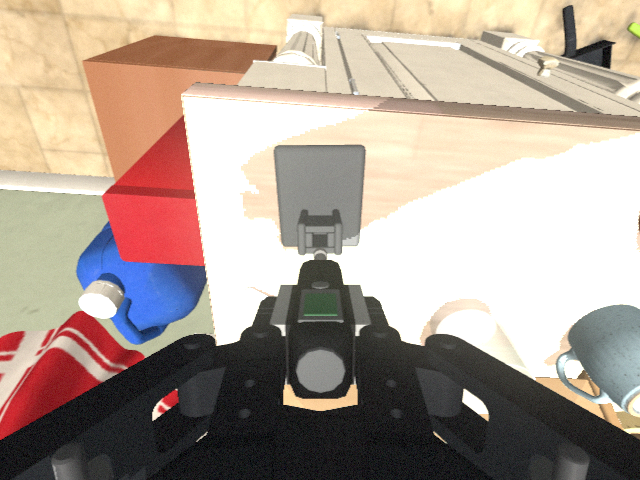

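View pics/s13.png

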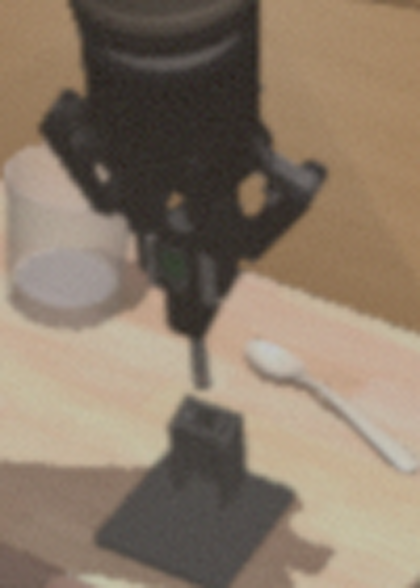

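```bash
python3 - <<'E'
from h import *
from rig import get_image, sensors, env, claw
s=sensors.get_state(); w=get_image("wrist"); M=Rn.from_quat(s["ee_rot"]).as_matrix(); p=s["tcp_pos"]
for h in (-58,42,70): print(h,proj(w,p+h*M[:,2]).round(1))
d=dict(w); d["image"]=np.clip(w["image"].astype(float)*2,0,255).astype(np.uint8); crop(d,290,235,60,45,12,"pics/w13c.png")
O=(512,-382.5); psi=4.2
R=Rstand(psi,20.3); tz=R.as_matrix()[:,2]
env.movel(p-40*tz,v=150)
m=LOW-15*E1
R0=Rstand(psi,0)
print(env.ik([*m,150],R0.as_quat()))
env.reach([*m,150],R0.as_quat()); env.sleep(.2)
s=sensors.get_state(); print(s["clock"],s["tcp_pos"],s["wrist_force"].round(2),s["ft_torque"].round(2),s["joint_positions"].round(2))
w=get_image("wrist"); sc=get_image("scene"); t=get_image("top")
cv2.imwrite("pics/w14.png",np.clip(w["image"][:,:,::-1].astype(float)*1.6,0,255).astype(np.uint8)); crop(sc,270,180,110,125,4.5,"pics/s14.png"); 
M=Rn.from_quat(s["ee_rot"]).as_matrix(); p=s["tcp_pos"]
for h in (-58,42,70): print(h,proj(w,p+h*M[:,2]).round(1),(proj(sc,p+h*M[:,2])-[270,180])*4.5)
print("mark",proj(w,[*m,22]).round(1))
E
```

```text
-58 [[320.9 371.6]]
42 [[320.5 263.2]]
70 [[320.4 248.9]]
[-0.14121473  0.27394948  0.14861388  2.05081669 -0.05479182  0.82044874
  1.68341647]
22.9333 [494.65152066 -56.18751621 150.04406082] [ 0.04  0.72 -1.16] [-0.    0.04  0.  ] [-0.14  0.27  0.15  2.05 -0.05  0.82  1.68]
-58 [[320.6 371.4]] [[240.92012092 185.55103489]]
42 [[320.2 263.2]] [[242.74837805 353.37577303]]
70 [[320.1 249. ]] [[243.23707252 398.235448  ]]
mark [[321.7 228. ]]
```

View pics/w13c.png

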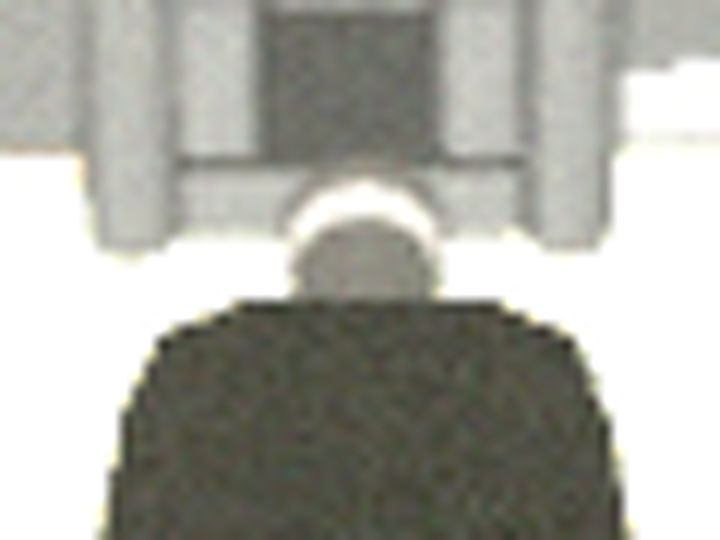

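View pics/w14.png

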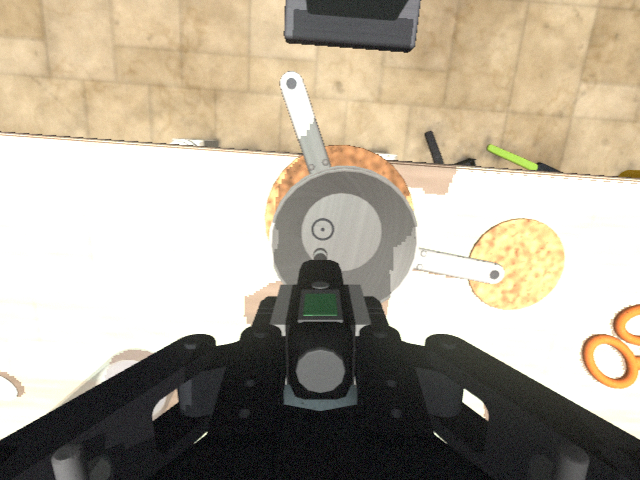

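View pics/s14.png

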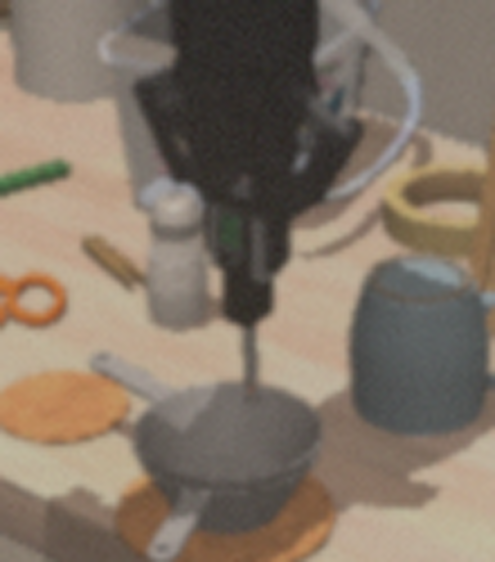

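```bash
python3 - <<'E'
from h import *
from rig import get_image, sensors
s=sensors.get_state(); w=get_image("wrist"); sc=get_image("scene"); t=get_image("top")
import pickle; pickle.dump((w,sc,t,s),open("v14.pkl","wb"))
def br(d,k): d=dict(d); d["image"]=np.clip(d["image"].astype(float)*k,0,255).astype(np.uint8); return d
crop(br(w,3),280,215,80,60,10,"pics/a1.png"); crop(br(w,3),270,290,100,115,5,"pics/a2.png")
crop(br(sc,2),305,215,45,60,10,"pics/a3.png"); crop(t,300,230,80,80,7,"pics/a4.png")
E
```

```text
(no output)
```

View pics/a1.png

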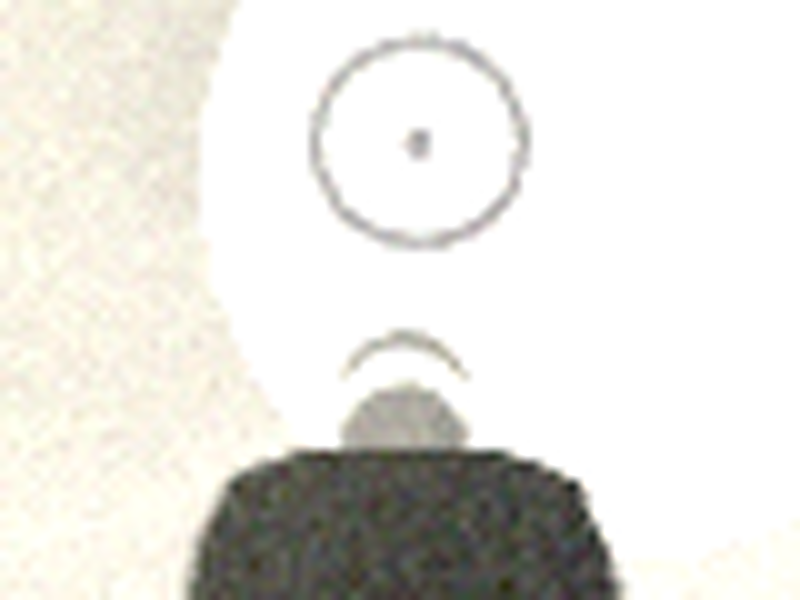

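View pics/a2.png

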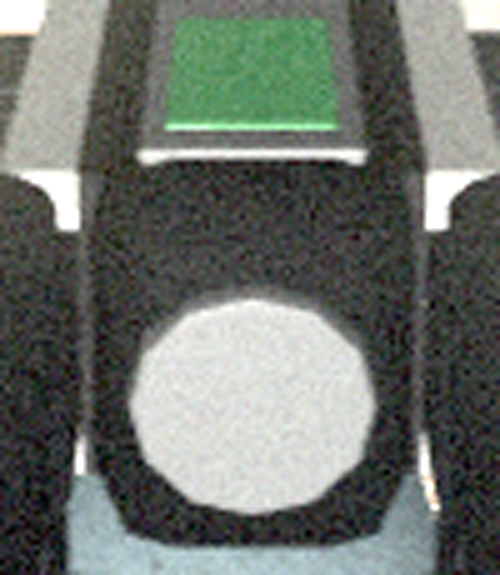

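View pics/a3.png

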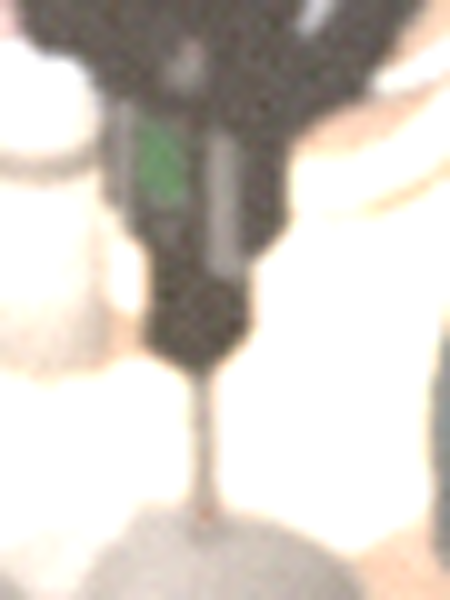

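View pics/a4.png

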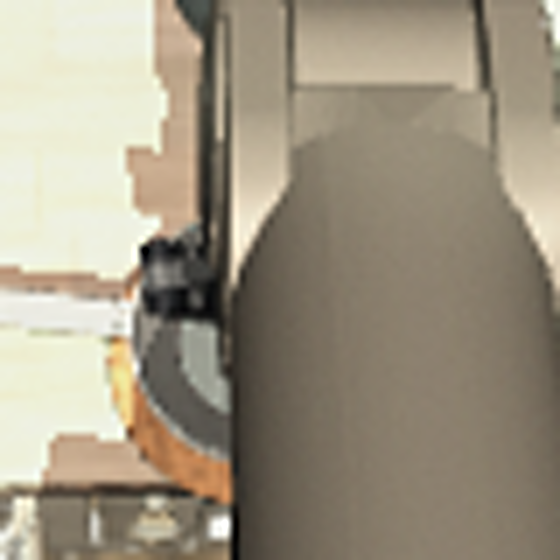

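```bash
cat >> h.py <<'E'
MARK=LOW-15*E1
RU=Rstand(4.2,-1.7); TIP=np.array([-3.2,0,70.])
def tcp_for(tipw): return np.array(tipw)-RU.apply(TIP)
E
python3 - <<'E'
from h import *
from rig import get_image, sensors, env
P=tcp_for([*MARK,60]); env.movel(P,v=80,attitude=RU.as_quat()); 
corr=np.zeros(3)
s=sensors.get_state(); e=s["tcp_pos"]-P; print(s["clock"],e.round(2)); corr-=e*[1,1,0]
P=tcp_for([*MARK,33]); env.movel(P+corr,v=50); env.sleep(.3)
s=sensors.get_state(); print(s["clock"],(s["tcp_pos"]-P).round(2),s["tcp_pos"],s["wrist_force"].round(2),s["ft_torque"].round(2)); print(corr)
w=get_image("wrist"); sc=get_image("scene")
def br(d,k): d=dict(d); d["image"]=np.clip(d["image"].astype(float)*k,0,255).astype(np.uint8); return d
crop(br(w,2.6),280,215,80,60,10,"pics/b1.png"); crop(br(sc,2),295,215,60,80,7,"pics/b3.png")
T=Rn.from_quat(s["ee_rot"])
tipw=s["tcp_pos"]+T.apply(TIP); print("tip",tipw,[((proj(w,x)+.5-[280,215])*10).round(0).tolist() for x in (tipw,tipw+T.apply([4.5,0,0]),[*MARK,22])])
E
```

```text
23.6333 [-0.28  0.04 -0.56]
24.625 [ 0.48 -0.02  0.24] [494.05774764 -54.97955766 103.30608108] [ 0.36  0.14 -0.35] [-0.04 -0.08 -0.03]
[ 0.28262005 -0.04330462  0.        ]
tip [495.21475406 -54.89467803  33.24258037] [[[407.0, 394.0]], [[407.0, 326.0]], [[408.0, 341.0]]]
```

View pics/b1.png

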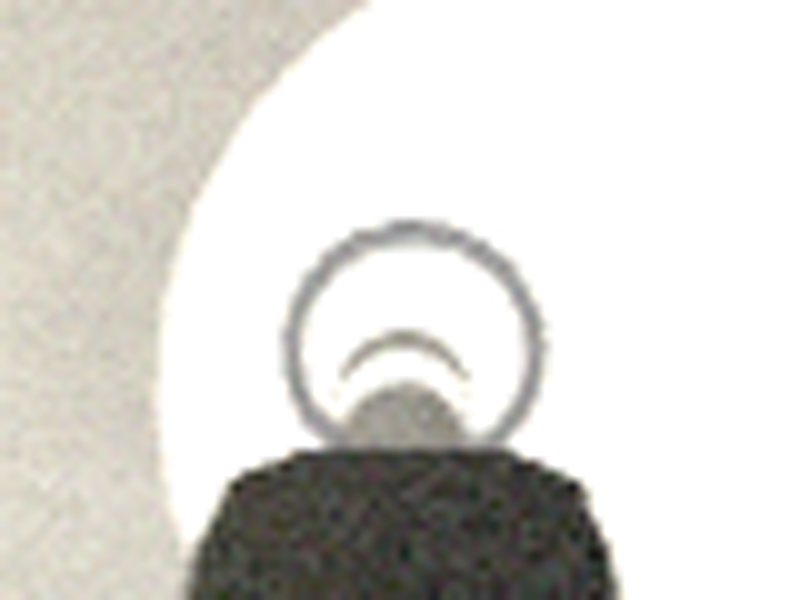

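View pics/b3.png

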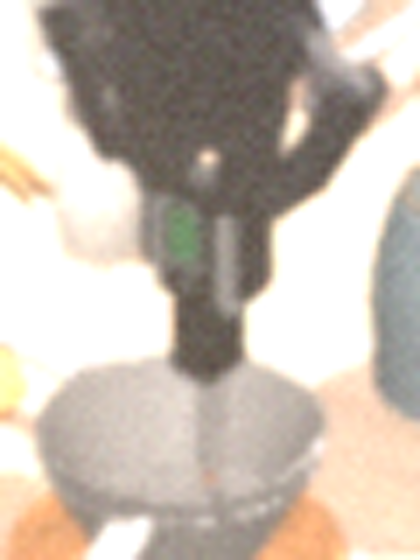

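```bash
cat >> h.py <<'E'
def favg(sensors,env,n=15,dt=0.02):
    F=[];Z=[]
    for _ in range(n):
        s=sensors.get_state(); F.append(s["wrist_force"]); Z.append(s["tcp_pos"]); env.sleep(dt)
    return np.mean(F,0),np.mean(Z,0),s
E
python3 - <<'E'
from h import *
from rig import get_image, sensors, env
corr=np.array([0.0,-.04,0])
f0,z0,s=favg(sensors,env); print("base",f0.round(2),z0.round(2))
for z in (27,24,22.5,21,20,19,18):
    P=tcp_for([*MARK,z])+corr; env.movel(P,v=20); f,p,s=favg(sensors,env,10)
    print(round(s["clock"],2),z,p.round(2),(f-f0).round(2))
    if f[2]-f0[2]>2.7: break
E
```

```text
base [ 0.26 -0.08 -1.01] [493.9  -54.99 103.14]
25.57 27 [493.56 -55.02  97.01] [-0.22  0.19  0.11]
26.04 24 [493.53 -55.    94.  ] [-0.07  0.15 -0.01]
26.46 22.5 [493.78 -55.01  92.65] [-0.08  0.2   0.56]
26.88 21 [493.76 -55.01  91.14] [0.28 0.01 1.7 ]
27.29 20 [493.73 -55.01  90.12] [0.62 0.28 2.37]
27.71 19 [493.71 -55.    89.12] [ 0.58 -0.09  2.72]
```

```bash
python3 - <<'E'
from h import *
from rig import get_image, sensors, env
corr=np.array([0.0,-.04,0]); f0=np.array([.26,-.08,-1.01])
for z in (18,17.3):
    P=tcp_for([*MARK,z])+corr; env.movel(P,v=15); f,p,s=favg(sensors,env,40)
    print(round(s["clock"],2),z,p.round(2),(f-f0).round(2),s["width"])
w=get_image("wrist"); sc=get_image("scene"); t=get_image("top")
def br(d,k): d=dict(d); d["image"]=np.clip(d["image"].astype(float)*k,0,255).astype(np.uint8); return d
crop(br(w,1.6),270,205,100,75,8,"pics/e1.png"); crop(br(sc,2),280,215,80,100,6,"pics/e3.png"); cv2.imwrite("pics/e0.png",w["image"][:,:,::-1])
E
```

```text
28.62 18 [493.68 -55.01  88.11] [ 0.93 -0.27  3.37] 0.22427680943300107
29.54 17.3 [493.64 -55.01  87.39] [ 1.23 -0.27  3.62] 0.2257381735612026
```

View pics/e1.png

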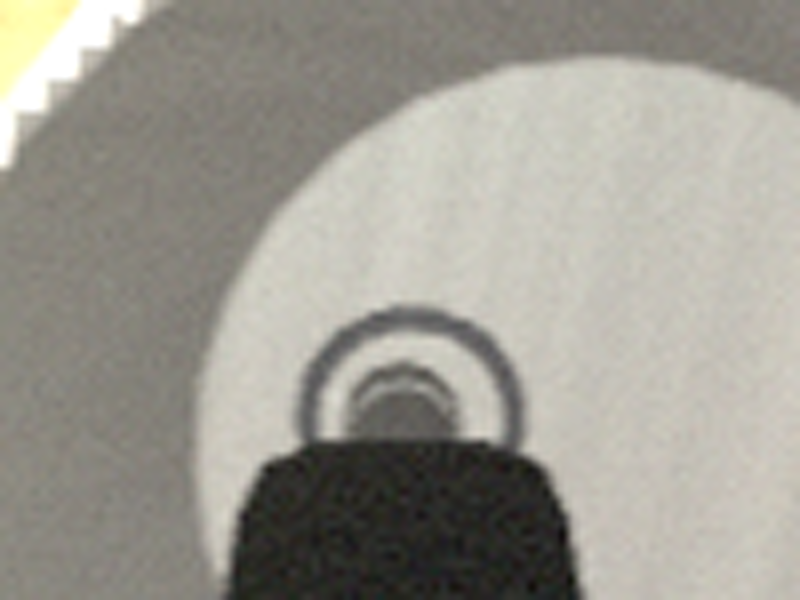

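View pics/e3.png

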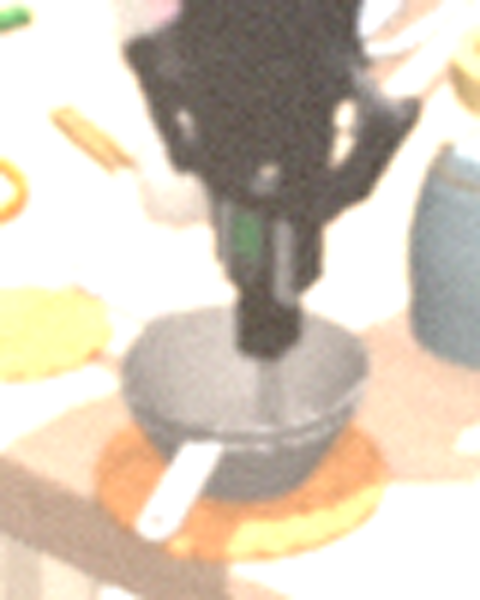

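View pics/e0.png

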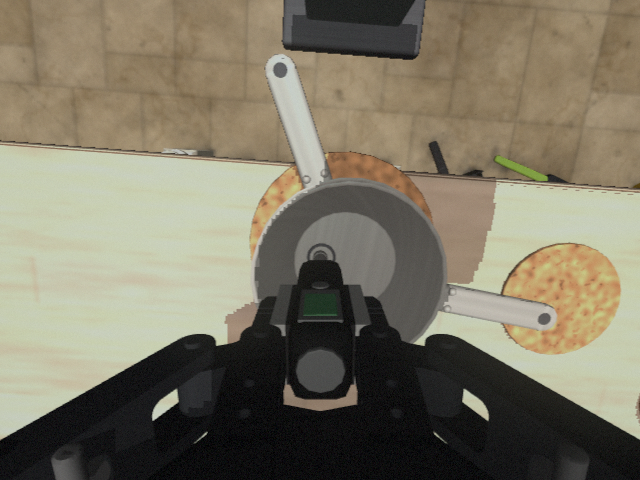

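```bash
python3 - <<'E'
from h import *
from rig import sensors, env, ticket
env.sleep(.5); f,p,s=favg(sensors,env,25); print(s["clock"],(f-[.26,-.08,-1.01]).round(2),p.round(2),s["width"],abs(s["joint_velocities"]).max())
ticket.close_job()
E
```

```text
30.6083 [ 1.63 -0.07  3.64] [493.61 -55.    87.38] 0.22366139364208518 0.001017848740309114
the job is handed in; nothing more can be done
```

The job is handed in at about 31 s of the 67 s allowed. The loose pan is nested in the pan on the large cork mat and released. The probe was drawn from its stand along its axis, and the arm is still holding it in the upper pan.

- **Pans:** the pictures show the two rims concentric and level, and the lower pan still standing on its mat.
- **Tip position:** the wrist picture shows the tip inside the ring, within about 1 mm of its centre.
- **Press:** the average push is 3.6 N, which means the tip is about 5 mm in. The arm is at rest and the grip is steady.

**Discrepancies:**
- **Missed first grasp:** the first grasp of the pan handle closed on nothing. Both cameras showed the real fingertips about 30 mm farther back than the stated overhang, so I corrected for that in all later grasps.
- **Probe lean:** the probe sat about 1.7 degrees off in the grip and I compensated. The scene picture suggests up to about 1 degree of lean may remain.
- **Side force:** a small sideways force on the tool, along x, rose to 1.6 N at the end.
- **Bystanders:** I did not check the mug, glass and shaker separately at the end. The arm was never brought close to them, and those in view in later pictures looked undisturbed.

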